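Release two filter cassettes and hang them on one hook

ROBOT

A 6-joint arm with a two-finger parallel gripper is mounted at the origin on the work surface. World frame = base frame: x ahead of the robot, y to its left, z up, the work surface at z = 0. Lengths are in m, angles in degrees, forces in N, time in s.
With the tool pointing down it reaches from about 0.3 to 0.825 m from the base axis. Payload 5.4 kg.
Tool frame: the origin (TCP) lies where the fingers leave the gripper's body, on its centre line; the fingertips stand 88 mm ahead of it and the grasp point (between the pads) lies 69 mm ahead of it; z points along the fingers, y is the direction in which the jaws open and shut (so a half turn about z gives the same grasp; the last joint's range is limited). The gripper opens to 92 mm and grips with 3 to 60 N. Pads are 20 mm wide; open, the fingers measure 128 mm over their backs; the gripper's body (75 mm by 189 mm) begins 69 mm behind the grasp point.
Start: joints at [60.842, 9.076, 91.501, -0, 79.423, -12.038], TCP at [0.169, 0.55, 0.303] pointing down, gripper open.
Joint ranges: [-166.64, 166.64], [-54.1, 131.32], [10.49, 154.53], [-73.88, 253.88], [9.74, 151.15], [-171.62, 171.62]. Speed limits (degrees/s): [147.25, 147.25, 180, 180, 180, 180].

INTERFACE

Orientations are given as [roll, pitch, yaw] about the fixed x, y, z axes, in that order (R = Rz(yaw) Ry(pitch) Rx(roll)).
In Python, from bench import ctrl, optics, job_done gives the robot as it stands.
- The arm moves only by the tool step_arm, never from a script. Its arguments are lists of equal length, an entry for each row: "fingers": the gripper command: -1 is shut, 1 is fully open, values between are in proportion; "dp": the shift along the tool's x, y, z in mm, a list of three; "twist": the turn, a rotation vector about the tool's x, y, z in degrees, a list of three. In form: {"fingers": [fingers, ...], "dp": [[x, y, z], ...], "twist": [[rx, ry, rz], ...]}. A call has 1 to 12 rows; each row shifts and turns the commanded pose from where the row before left it, along the tool's axes as they then stand; what a row does not reach is not made up. A row lasts 1/12 s, in which the tool goes at most 41.7 mm and 7.16 degrees, less where a joint would pass 70% of its speed; a pose out of reach is approached as far as the arm can. A call with a gripper value outside its range is refused whole. The fingers move at their own pace and stop on an object; "force" is the grip in N (left out, the last holds). Time passes only in rows, so rows that do not move let the fingers close. It gives the time, the measured TCP pose, the force and the opening at its end, in the units of the state.
- ctrl.sense(): the state, without advancing time (a new reading comes with each control period).
- optics.capture(name): name is "scene" or "side" or "wrist"; returns a dict with "pixels" (400x640x3 uint8, red, green, blue), "fx", "fy", "cx", "cy" (pixels), "origin" and "rotation" of the camera in the world. Camera axes: x right, y down, z forward; pixel columns grow to the right and rows downward; lengths in m; the calibration is good to about 2 mm. A picture is of the moment at which its call begins. There is no depth.
- job_done(): hands the job in, once; it reports no verdict.
The state is a dict: "time": time; "q": joint angles; "qvel": joint speeds; "tau": joint torques, N m; "position": TCP position; "tcp_rot": TCP orientation; "contact_force": force on the tool from outside, world axes, zero at the start; "moment": the same for the moment, N m; "opening": opening from 0.0 (shut) to 1.0 (fully open).
Only numpy, scipy, OpenCV 4.12 (cv2) and the standard library are available. Lean on these libraries where they do the work, as an engineer would, in place of code of your own. Each camera call takes 0.05 s, during which the arm holds its last target.

TASK

Take both filter cassettes out of the white filter unit and hang them on the one hook of the stand by their windows, the blue one first and at the back next to the post, the yellow one then in front of it. Each is latched: press it down until it clicks and springs up, then pull it out. Keep the dirty cassettes off the bench, leave the other things where they are, and let both hang still on the hook.

Things in the scene. Friction and masses are not known exactly. Their poses are not given: they have to be found in the camera images.
- unit: White filter unit, fixed, 190 mm (x) by 180 mm (y), deck 130 high, a 30 mm duct collar on its -x face; origin under its centre on the bench. Two 16 by 104 mm slots in the deck, long side along its y, 40 mm either side of its centre along its x, hold one upright cassette each, their x along the unit's x; which is in which varies. A sprung-up cassette is clear of the deck 75 mm higher.
- deck (a point): Centre of the unit's deck, between the slots. A latched header stands 13 mm proud of the deck and cannot be pulled. Pressed straight down 8 to 10 mm (6 to 9 N; hard stop at 11 mm) the latch lets go; as the finger is lifted, a spring raises the cassette by 39 mm in about half a second, header 52 mm proud, to be drawn straight up.
- blue_centre (a point): Centre of the blue cassette, a flat upright frame with a dark mesh pad, 12 mm thick (its x), 100 wide (y), 122 high (z), 0.2 kg, alike both ways round. From the top: solid header 38 mm high (press its top, grip its 12 mm), open window 34 high, 70 wide, then the pad. Above this point: header top 61 mm, header underside 23 mm; window's lower edge 11 mm below it.
- yellow_centre (a point): Centre of the yellow cassette, a flat upright frame with a white pleated pad, 12 mm thick (its x), 100 wide (y), 122 high (z), 0.2 kg, alike both ways round. From the top: solid header 38 mm high (press its top, grip its 12 mm), open window 34 high, 70 wide, then the pad. Above this point: header top 61 mm, header underside 23 mm; window's lower edge 11 mm below it.
- hook: Steel hook stand, fixed; origin at the centre of its foot's underside on the bench (foot 170 by 120 mm, 10 high). A 14 mm post at its x = +65 mm carries a level 8 mm rod that runs above its x axis towards -x; the rod's upper side is 190 mm above the bench. Header undersides rest on it. Nothing is higher than the tip.
- hook_root (a point): Back end of the rod, at the post: on the rod's axis, 186 mm above the bench, at x = +58 mm of the stand, with the stand's axes.
- hook_tip (a point): Top of the rod's upturned front end, 200 mm above the bench, at x = -91 mm of the stand, with the stand's axes; the level rod ends at x = -85 mm. A cassette goes on from here, its 12 mm thickness along the rod and the rod through its window, moved along the stand's +x, then lowered onto the rod.
- spool: Orange filament spool lying flat, 90 mm across, 50 mm high, loose, to be left alone; origin at the centre of its underside.
- cup: White ceramic cup, 74 mm across, 95 mm high, loose, to be left alone; origin at the centre of its underside.
- bin: Grey open parts bin, 100 by 120 by 60 mm, loose, to be left alone; origin at the centre of its underside.
Mind the look-alikes: they are no part of the job. Of the things that look like the part that bears blue_centre, the largest one is meant.

How it is judged (in metres and radians):
On the way, in this order (a step that is already met when the one before it is completed fails the run):
1. the blue cassette has been pressed in and has sprung up out of its latch (z of blue_centre in the frame of unit above 0.111 m), for 0.1 s.
2. the blue cassette hangs on the hook, let go, with the yellow one not on the hook yet (x of blue_centre in the frame of hook between -0.083 and 0.062 m and y of blue_centre in the frame of hook between -0.035 and 0.035 m and z of blue_centre in the frame of hook between 0.152 and 0.182 m and contact force between blue and hook above 0.8 N and contact force between blue and the fingers below 0.1 N and contact force between yellow and hook below 0.1 N), for 0.2 s.
3. the yellow cassette hangs on the hook in front of the blue one, let go (x of blue_centre in the frame of hook between -0.083 and 0.062 m and y of blue_centre in the frame of hook between -0.035 and 0.035 m and z of blue_centre in the frame of hook between 0.152 and 0.182 m and contact force between each of blue, yellow and hook above 0.8 N and contact force between each of blue, yellow and the fingers below 0.1 N and x of yellow_centre in the frame of hook between -0.083 and 0.062 m and y of yellow_centre in the frame of hook between -0.035 and 0.035 m and z of yellow_centre in the frame of hook between 0.152 and 0.182 m and ((x of blue_centre in the frame of yellow_centre above 0.01 m and x of hook_root in the frame of yellow_centre above 0 m) or (x of blue_centre in the frame of yellow_centre below -0.01 m and x of hook_root in the frame of yellow_centre below 0 m))), for 0.2 s.
At the end, for the whole second after the job is handed in: Both cassettes hang by their headers on the hook rod, between post and tip, centres within 35 mm of it sideways and 152 to 182 mm above the bench; blue on the post's side of yellow, centres over 10 mm apart; both let go and at rest (under 0.03 m/s, 0.4 rad/s) (all of step 3 and linear speed of each of blue, yellow below 0.03 m/s and angular speed of each of blue, yellow below 0.4 rad/s); the robot touches nothing.
It fails at once if a cassette is dropped or set down on the bench (its centre comes lower than 66 mm) (height (world z) of any of blue_centre, yellow_centre below 0.066 m).
It fails at once if the spool, cup or bin is moved by more than 30 mm (distance of any of spool, cup, bin from where it was at the start of the episode above 0.03 m).
It also fails if it takes over 67 s, if anything falls off the work surface, if the arm or the gripper's body presses on something with over 40 N, if the wrist force passes 120 N, or if a joint passes its speed limit or range.

## Working session

There is one attempt and no reset: what is moved stays moved. The work goes in short steps, Python scripts to look and compute and a tool call to move; the robot and the scene stay as the last step left them, time stands still between calls to the robot, and variables do not carry over. Pictures are saved under pics/ and viewed, and the job is handed in when it is done.

Besides the shell and the picture viewer there is one more tool, called after "Request:" by a JSON object that holds its "api" and its "payload", one argument or row to a line. step_arm: Moves the arm, as the interface text tells. Its arguments: {"type":"object","properties":{"fingers":{"type":"array","items":{"type":"number"}},"dp":{"type":"array","items":{"type":"array","items":{"type":"number"}}},"twist":{"type":"array","items":{"type":"array","items":{"type":"number"}}},"force":{"type":"number"}},"required":["fingers","dp","twist"]}

```bash
mkdir -p pics; ls; python3 - <<'E'
from bench import ctrl, optics
import cv2, numpy as np, pickle
print(ctrl.sense())
for n in ("scene","side","wrist"):
    c=optics.capture(n); cv2.imwrite(f"pics/{n}0.png",c["pixels"][:,:,::-1])
    pickle.dump(c,open(f"{n}0.pkl","wb"))
    print(n,c["fx"],c["fy"],c["cx"],c["cy"],np.round(c["origin"],4),np.round(c["rotation"],4).tolist())
E
```

```text
pics
{'time': 0.0, 'q': array([ 6.08427136e+01,  9.11222992e+00,  9.15706518e+01,  1.06053743e-03,
        7.94232014e+01, -1.20392561e+01]), 'qvel': array([ 0.04104195,  0.07380646, -0.00141911, -0.02259548,  0.02861666,
        0.01795611]), 'tau': array([ 9.66346888e-04, -3.85568798e+01, -3.22107160e+01,  7.00641680e-02,
        3.78718064e-02, -1.50358410e-04]), 'position': array([0.16904798, 0.54911043, 0.3017362 ]), 'tcp_rot': array([-1.79896468e+02, -2.31462275e-02,  1.62881753e+02]), 'contact_force': array([-0.26648899,  0.82120866,  0.54660777]), 'moment': array([-0.02288596, -0.03549356,  0.0210936 ]), 'opening': 0.9948787364570014}
scene 490.67994070972753 490.67994070972753 309.4316539201605 203.4191701369489 [ 1.5371 -0.3196  0.8529] [-123.8942, -0.3973, 67.1997]
side 416.545768962638 416.545768962638 317.051249152937 198.96662519966068 [ 0.2026 -0.2796  0.788 ] [-142.0088, 0.968, -48.4529]
wrist 313.3469106132246 313.3469106132246 320.67245744030777 200.7242420203444 [0.09   0.5752 0.386 ] [163.1578, 0.1178, 72.8698]
```

View pics/scene0.png

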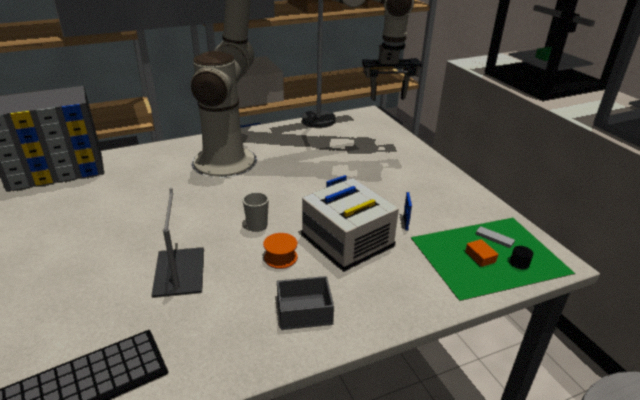

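View pics/side0.png

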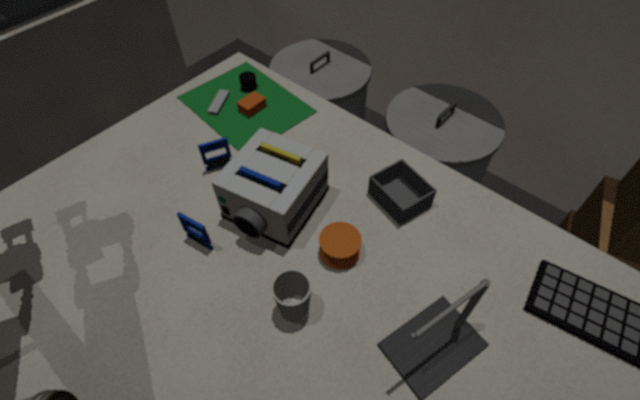

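View pics/wrist0.png

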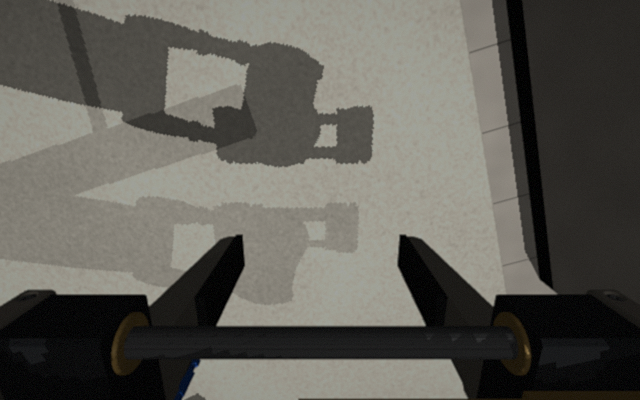

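```bash
cat > h.py <<'E'
import numpy as np, cv2, pickle
from scipy.spatial.transform import Rotation as R
def ld(n): return pickle.load(open(n+".pkl","rb"))
def cap(n,tag):
    from bench import optics
    c=optics.capture(n); pickle.dump(c,open(f"{n}{tag}.pkl","wb")); return c
def ray(c,u,v):
    d=np.array([(u-c["cx"])/c["fx"],(v-c["cy"])/c["fy"],1.]); d=R.from_euler("xyz",c["rotation"],degrees=True).apply(d)
    return np.array(c["origin"]),d/np.linalg.norm(d)
def onz(c,u,v,z):
    o,d=ray(c,u,v); return o+d*(z-o[2])/d[2]
def tri(c1,p1,c2,p2):
    o1,d1=ray(c1,*p1);o2,d2=ray(c2,*p2)
    s=np.linalg.lstsq(np.c_[d1,-d2],o2-o1,rcond=None)[0]
    a=o1+s[0]*d1;b=o2+s[1]*d2
    return (a+b)/2,np.linalg.norm(a-b)
def proj(c,p):
    q=R.from_euler("xyz",c["rotation"],degrees=True).inv().apply(np.array(p)-c["origin"])
    return np.array([c["fx"]*q[0]/q[2]+c["cx"],c["fy"]*q[1]/q[2]+c["cy"]])
def crop(c,x0,y0,w,h,k,name):
    im=c["pixels"][y0:y0+h,x0:x0+w,::-1]
    cv2.imwrite(f"pics/{name}.png",cv2.resize(im,None,fx=k,fy=k,interpolation=cv2.INTER_CUBIC))
def blobs(c,kind,lo=None,roi=None):
    hsv=cv2.cvtColor(c["pixels"],cv2.COLOR_RGB2HSV)
    rng={"blue":((105,120,50),(125,255,255)),"yellow":((22,120,70),(34,255,255))}[kind]
    m=cv2.inRange(hsv,*rng); n,l,s,ce=cv2.connectedComponentsWithStats(m)
    out=[]
    for i in range(1,n):
        if s[i,4]>25:
            ys,xs=np.where(l==i); out.append((s[i],ce[i],cv2.minAreaRect(np.c_[xs,ys].astype(np.float32))))
    return out,m
E
python3 - <<'E'
from h import *
for n in("scene","side"):
    c=ld(n+"0")
    for k in("blue","yellow"):
        for s,ce,r in blobs(c,k)[0]: print(n,k,s,ce.round(1),onz(c,*ce,.143).round(4),np.round(cv2.boxPoints(r),1).tolist())
c=ld("side0"); crop(c,170,120,170,120,4.5,"side_unit"); crop(c,370,260,130,140,4.2,"side_hook")
c=ld("scene0"); crop(c,290,160,140,110,5,"scene_unit"); crop(c,140,180,80,120,5,"scene_hook")
E
```

```text
scene blue [ 62 104  21  17 208] [ 71.6 110.9] [-0.3034 -0.4631  0.143 ] [[61.70000076293945, 105.80000305175781], [79.80000305175781, 103.0], [82.0999984741211, 117.80000305175781], [63.900001525878906, 120.5999984741211]]
scene blue [ 29 128  10  13  72] [ 33.  133.8] [-0.1509 -0.5821  0.143 ] [[27.100000381469727, 128.6999969482422], [33.400001525878906, 126.4000015258789], [38.099998474121094, 139.1999969482422], [31.700000762939453, 141.5]]
scene blue [ 17 130   8  13  60] [ 20.4 135.9] [-0.1494 -0.619   0.143 ] [[16.0, 130.39999389648438], [20.899999618530273, 128.5], [25.600000381469727, 141.0], [20.700000762939453, 142.89999389648438]]
scene blue [ 82 135   8  13  63] [ 85.8 140.5] [-0.0358 -0.4257  0.143 ] [[81.19999694824219, 135.60000610351562], [86.30000305175781, 133.89999389648438], [90.19999694824219, 145.60000610351562], [85.0999984741211, 147.3000030517578]]
scene blue [ 71 137   9  12  58] [ 74.4 142.7] [-0.0324 -0.4593  0.143 ] [[70.0999984741211, 137.3000030517578], [75.19999694824219, 135.60000610351562], [79.19999694824219, 147.60000610351562], [74.0999984741211
[... 3789 characters left out ...]
9648438, 165.89999389648438], [281.0, 182.60000610351562], [279.20001220703125, 187.0]]
side blue [178 213  26  16 109] [190.5 220.9] [0.3759 0.2097 0.143 ] [[176.8000030517578, 215.10000610351562], [178.8000030517578, 211.6999969482422], [204.0, 226.3000030517578], [202.0, 229.6999969482422]]
side blue [187 226  16  12  64] [195.1 232.1] [0.3655 0.1826 0.143 ] [[186.1999969482422, 229.5], [188.60000610351562, 225.1999969482422], [203.39999389648438, 233.5], [201.0, 237.8000030517578]]
side yellow [261 143  40  18 173] [280.4 151.8] [0.6175 0.2083 0.143 ] [[260.5, 146.3000030517578], [262.1000061035156, 142.1999969482422], [300.6000061035156, 157.39999389648438], [299.0, 161.39999389648438]]
```

View pics/side_unit.png

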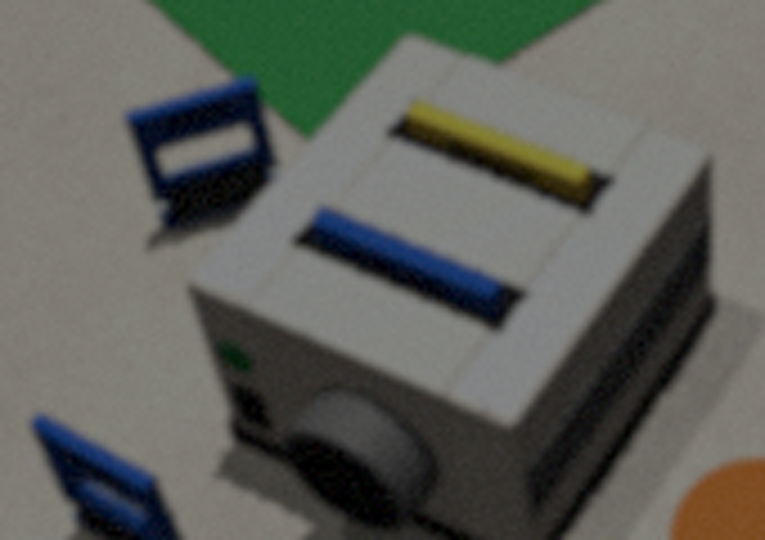

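View pics/side_hook.png

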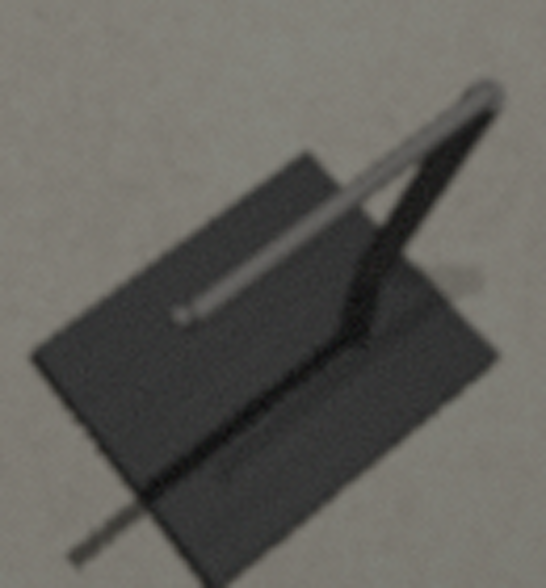

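View pics/scene_unit.png

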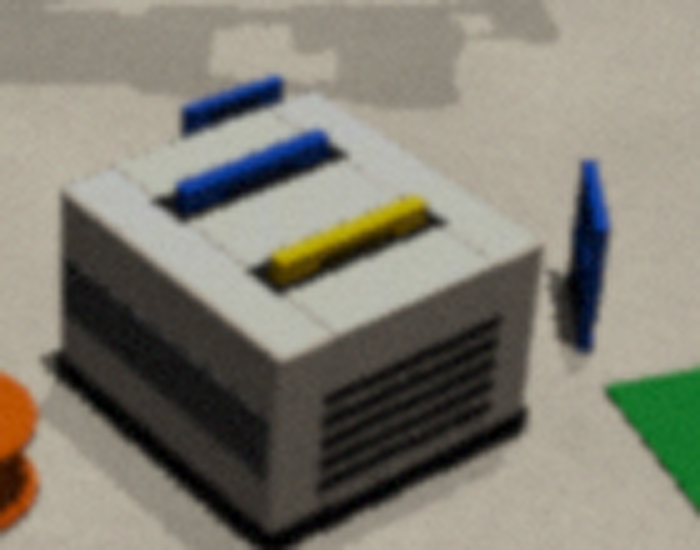

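View pics/scene_hook.png

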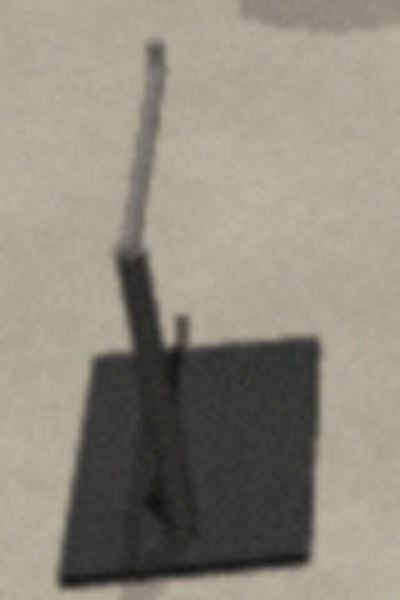

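```bash
python3 - <<'E'
from h import *
s=ld("side0");c=ld("scene0")
P=lambda a,b:(370+a/4.2,260+b/4.2); Q=lambda a,b:(140+a/5,180+b/5)
print("tip",tri(s,P(183,312),c,Q(155,43)), "posttop",tri(s,P(486,93),c,Q(130,248)))
print("tip z.2",onz(s,*P(183,312),.198),onz(c,*Q(155,43),.198)); print("post z.19",onz(s,*P(486,93),.19),onz(c,*Q(130,248),.19))
f=np.array([onz(s,*P(*p),.01) for p in((35,355),(308,152),(497,355),(213,586))]);print(f,f.mean(0),np.linalg.norm(np.roll(f,-1,0)-f,axis=1))
f2=np.array([onz(c,*Q(*p),.01) for p in((98,355),(318,338),(307,557),(62,575))]);print(f2,f2.mean(0),np.linalg.norm(np.roll(f2,-1,0)-f2,axis=1))
# deck corners
D=lambda a,b:(170+a/4.5,120+b/4.5)
d=np.array([onz(s,*D(*p),.13) for p in((190,285),(410,35),(712,160),(515,425))]);print("deck",d,d.mean(0),np.linalg.norm(np.roll(d,-1,0)-d,axis=1))
S=lambda a,b:(290+a/5,160+b/5)
e=np.array([onz(c,*S(*p),.13) for p in((62,190),(315,97),(542,245),(280,362))]);print("deck",e,e.mean(0),np.linalg.norm(np.roll(e,-1,0)-e,axis=1))
for nm,a in (("d",d),("e",e)):
    v=[a[1]-a[0],a[2]-a[1],a[2]-a[3],a[3]-a[0]]
    print([np.degrees(np.arctan2(x[1],x[0])).round(1) for x in v])
for cc,k in ((f,1),(f2,2)):
    r=np.roll(cc,-1,0)-cc; print([np.degrees(np.arctan2(x[1],x[0])).round(1) for x in r])
for n,B,Y in ((s,[(318,210),(505,290)],[(413,103),(595,178)]),(c,[(180,188),(325,133)],[(272,262),(425,200)])):
    T=D if n is s else S
    for nm,L in(("b",B),("y",Y)):
        p=[onz(n,*T(*q),.143) for q in L]; print(nm,np.round(p,4).tolist(),np.linalg.norm(p[1]-p[0]))
E
```

```text
tip (array([ 0.44767014, -0.23265363,  0.19751578]), np.float64(0.0015578563849859583)) posttop (array([ 0.59764213, -0.27088857,  0.18492274]), np.float64(0.0011215526920797885))
tip z.2 [ 0.44741966 -0.23347246  0.198     ] [ 0.44838076 -0.23193359  0.198     ]
post z.19 [ 0.59428767 -0.27151765  0.19      ] [ 0.6047736  -0.27070125  0.19      ]
[[ 0.46629912 -0.18041811  0.01      ]
 [ 0.62910351 -0.22049184  0.01      ]
 [ 0.60002221 -0.33306706  0.01      ]
 [ 0.43810304 -0.29098393  0.01      ]] [ 0.53338197 -0.25624024  0.01      ] [0.16766387 0.11627081 0.16729855 0.11410442]
[[ 0.44179997 -0.28888614  0.01      ]
 [ 0.47223597 -0.17671876  0.01      ]
 [ 0.6365169  -0.21899562  0.01      ]
 [ 0.60389691 -0.33032555  0.01      ]] [ 0.53861244 -0.25373152  0.01      ] [0.11622337 0.16963359 0.11601043 0.16731001]
deck [[0.46842548 0.2617782  0.13      ]
 [0.65191362 0.30698372 0.13      ]
 [0.68566962 0.13082941 0.13      ]
 [0.50959357 0.09237051 0.13      ]] [0.57890057 0.19799046 0.13      ] [0.18897469 0.17935944 0.18022725 0.17433811]
deck [[0.51587759 0.09466035 0.13      ]
 [0.48078431 0.26472887 0.13      ]
 [0.65865628 0.30640477 0.13      ]
 [0.69710511 0.13537431 0.13      ]] [0.58810582 0.20029208 0.13      ] [0.17365148 0.18268913 0.17529897 0.18574456]
[np.float64(13.8), np.float64(-79.2), np.float64(12.3), np.float64(-76.3)]
[np.float64(101.7), np.float64(13.2), np.float64(102.7), np.float64(12.7)]
[np.float64(-13.8), np.float64(-104.5), np.float64(165.4), np.float64(75.7)]
[np.float64(74.8), np.float64(-14.4), np.float64(-106.3), np.float64(165.7)]
b [[0.532, 0.2413, 0.143], [0.5542, 0.1408, 0.143]] 0.10292045943715424
y [[0.6101, 0.2589, 0.143], [0.6313, 0.157, 0.143]] 0.10405937407710995
b [[0.556, 0.1457, 0.143], [0.5359, 0.2419, 0.143]] 0.0983316353421123
y [[0.6358, 0.1605, 0.143], [0.6151, 0.2601, 0.143]] 0.10171893247351729
```

The blue candidates are the cassette in the unit slot (side 260,176), the small frame at side 212,150 and the small frame at side 193,224. The one in the slot is the largest, with a header about 100 mm long, and it sits in the unit, so it is the one meant. The side crop confirms this. The duct is on its side, so blue is in the -x slot.

The hook's centre is about (0.536, -0.255) with a yaw of about -14.4°. The tip predicted from that matches the triangulated tip to within 1 mm.

```bash
cat >> h.py <<'E'
HC=np.array([.536,-.255]);HY=-14.4
def hk(x,y=0): a=np.radians(HY); return HC+np.array([x*np.cos(a)-y*np.sin(a),x*np.sin(a)+y*np.cos(a)])
def plan(goal,yaw,yawfirst=True):
    from bench import ctrl
    s=ctrl.sense(); p=s["position"]; r=s["tcp_rot"]
    tz=-(yaw-r[2])  # tool z points down
    d=np.array(goal)-p
    for nm,psi in (("in present axes",r[2]),("in goal axes",yaw)):
        R0=R.from_euler("xyz",[180,0,psi],degrees=True); print(nm,"dp mm",(R0.inv().apply(d)*1000).round(1))
    print("t",round(s["time"],2),"pos",p.round(4),"rot",r.round(2),"twist z",round((tz+180)%360-180,2),"F",s["contact_force"].round(1),"op",round(s["opening"],3))
E
python3 -c "
from h import *
plan([.5445,.192,.300],102.5)"
```

```text
in present axes dp mm [-463.9 -230.9    2. ]
in goal axes dp mm [-430.   289.2    2. ]
t 0.15 pos [0.1691 0.5492 0.302 ] rot [-1.7992e+02 -2.0000e-02  1.6288e+02] twist z 60.38 F [-0.  -0.8 -0.4] op 1.004
```

Request:
{"api": "step_arm", "payload": {
  "fingers": [-1,-1,-1,-1,-1,-1,-1,-1,-1],
  "dp": [
    [0,0,0],
    [0,0,0],
    [0,0,0],
    [0,0,0],
    [0,0,0],
    [0,0,0],
    [0,0,0],
    [0,0,0],
    [0,0,0]
  ],
  "twist": [
    [0,0,6.7],
    [0,0,6.7],
    [0,0,6.7],
    [0,0,6.7],
    [0,0,6.7],
    [0,0,6.7],
    [0,0,6.7],
    [0,0,6.7],
    [0,0,6.7]
  ]
}}

```text
time: 0.9
position: [0.1692, 0.5493, 0.3023]
tcp_rot: [-180.0, 0.0, 102.2]
contact_force: [-0.2, 0.1, -0.3]
opening: 0.37
```

Request:
{"api": "step_arm", "payload": {
  "fingers": [-1,-1,-1,-1,-1,-1,-1,-1],
  "dp": [
    [-27,18,0],
    [-27,18,0],
    [-27,18,0],
    [-27,18,0],
    [-27,18,0],
    [-27,18,0],
    [-27,18,0],
    [-27,18,0]
  ],
  "twist": [
    [0,0,0],
    [0,0,0],
    [0,0,0],
    [0,0,0],
    [0,0,0],
    [0,0,0],
    [0,0,0],
    [0,0,0]
  ]
}}

```text
time: 1.57
position: [0.3576, 0.3687, 0.3025]
tcp_rot: [-180.0, 0.0, 102.6]
contact_force: [0.1, 0.1, -0.3]
opening: 0.004
```

Request:
{"api": "step_arm", "payload": {
  "fingers": [-1,-1,-1,-1,-1,-1,-1,-1,-1],
  "dp": [
    [-27,18,0],
    [-27,18,0],
    [-27,18,0],
    [-27,18,0],
    [-27,18,0],
    [-27,18,0],
    [-27,18,0],
    [-25,19,0],
    [0,0,0]
  ],
  "twist": [
    [0,0,0],
    [0,0,0],
    [0,0,0],
    [0,0,0],
    [0,0,0],
    [0,0,0],
    [0,0,0],
    [0,0,0],
    [0,0,0]
  ]
}}

```text
time: 2.32
position: [0.5481, 0.1889, 0.3022]
tcp_rot: [180.0, 0.1, 102.3]
contact_force: [0.2, 0.1, -0.2]
opening: 0.003
```

```bash
python3 - <<'E'
from h import *
plan([.5445,.192,.300],102.5)
c=cap("wrist",1); cv2.imwrite("pics/wrist1.png",c["pixels"][:,:,::-1]); print(c["origin"],c["rotation"])
for k in("blue","yellow"):
    for s,ce,r in blobs(c,k)[0]: print(k,s,ce.round(1),onz(c,*ce,.143).round(4),np.round([onz(c,*p,.143)[:2] for p in cv2.boxPoints(r)],4).tolist())
E
```

```text
in present axes dp mm [ 3.8 -2.9  2.2]
in goal axes dp mm [ 3.8 -2.8  2.2]
t 2.32 pos [0.5481 0.1889 0.3022] rot [1.7995e+02 1.1000e-01 1.0231e+02] twist z -0.19 F [ 0.2  0.1 -0.2] op 0.003
[0.52976978 0.27097279 0.38623641] [ 1.63031516e+02 -7.07815068e-02  1.22969733e+01]
blue [157  45  17  84 818] [165.2  86.3] [0.4164 0.2597 0.143 ] [[0.4083, 0.2859], [0.4151, 0.288], [0.4253, 0.2313], [0.418, 0.229]]
blue [176  50   5  12  37] [178.5  55.5] [0.4242 0.2825 0.143 ] [[0.4221, 0.2857], [0.4247, 0.2867], [0.4267, 0.2796], [0.4242, 0.2786]]
blue [194  58   6   6  28] [196.9  60.2] [0.4372 0.2822 0.143 ] [[0.4351, 0.2832], [0.4386, 0.2839], [0.4389, 0.2807], [0.4354, 0.2799]]
blue [183  64  12  53 442] [188.6  89.8] [0.4333 0.2609 0.143 ] [[0.4274, 0.2773], [0.4332, 0.279], [0.4396, 0.2434], [0.4335, 0.2416]]
blue [183 116   4  11  35] [184.2 121.4] [0.4322 0.2377 0.143 ] [[0.4309, 0.2414], [0.4331, 0.2419], [0.4338, 0.2346], [0.4316, 0.2341]]
blue [198 119   7   6  27] [201.2 121.2] [0.4446 0.2405 0.143 ] [[0.4425, 0.238], [0.4421, 0.2417], [0.4465, 0.2426], [0.4469, 0.239]]
blue [ 304  141   17   95 1354] [312.3 185.2] [0.5365 0.2098 0.143 ] [[0.5232, 0.2426], [0.5352, 0.2452], [0.5517, 0.169], [0.5386, 0.1661]]
yellow [ 401  140   24  119 1858] [411.6 197.7] [0.6173 0.2166 0.143 ] [[0.6219, 0.1626], [0.6007, 0.2612], [0.6132, 0.2628], [0.6359, 0.1643]]
```

View pics/wrist1.png

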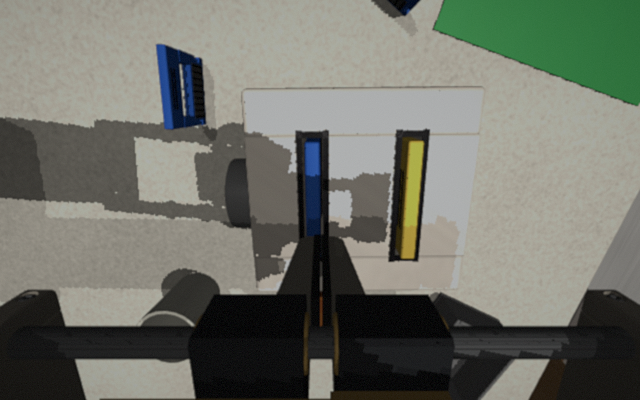

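```bash
python3 - <<'E'
from h import *
c=ld("wrist1")
print(proj(c,[.5481,.1889,.2142]),proj(c,[.5481,.1889,.25]))
crop(c,220,80,240,170,3.3,"wrist1c")
E
```

```text
[321.03267141 250.81037766] [321.2018203  283.02831782]
```

View pics/wrist1c.png

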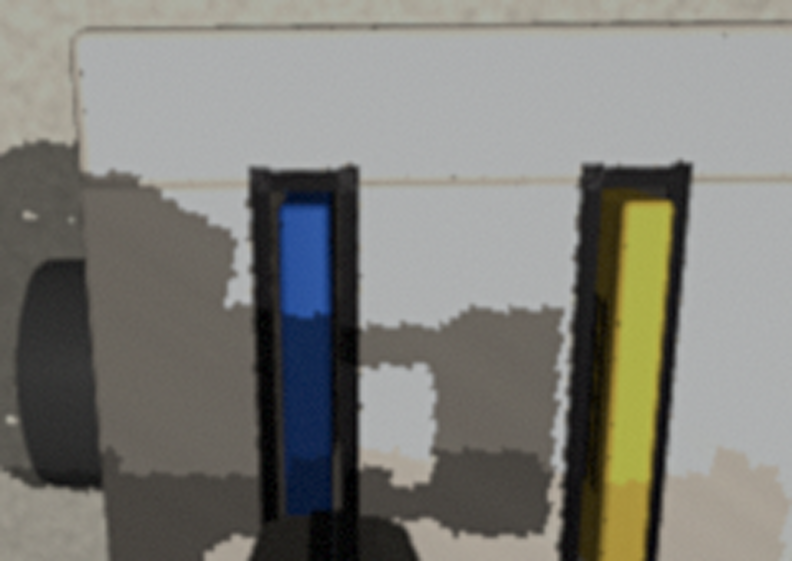

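```bash
python3 - <<'E'
from h import *
c=ld("wrist1")
P=lambda a,b:(220+a/3.3,80+b/3.3)
a=onz(c,*P(305.5,202),.143);b=onz(c,*P(309,505),.143)
u=(b-a)/np.linalg.norm(b-a);print(a,b,"yaw",np.degrees(np.arctan2(u[1],u[0]))+90,"blue",a+.05*u)
w=[onz(c,*P(x,202),.143) for x in(280,331)];print("width",np.linalg.norm(w[1]-w[0]))
a=onz(c,*P(649,200),.143);b=onz(c,*P(626,545),.143)
u=(b-a)/np.linalg.norm(b-a);print(a,b,"yaw",np.degrees(np.arctan2(u[1],u[0]))+90,"yellow",a+.05*u)
a=onz(c,*P(304,170),.13);b=onz(c,*P(637,168),.13);print("slots far",a,b,np.linalg.norm(b-a),np.degrees(np.arctan2(*(b-a)[[1,0]])))
u=np.array([np.sin(np.radians(12.5)),-np.cos(np.radians(12.5)),0]);print(a+.052*u,b+.052*u)
E
```

```text
[0.52963588 0.24383533 0.143     ] [0.5461372  0.16961479 0.143     ] yaw 12.534594449721027 blue [0.54048733 0.19502707 0.143     ]
width 0.011854893769324798
[0.60754611 0.26127736 0.143     ] [0.62808532 0.17607003 0.143     ] yaw 13.552591716703262 yellow [0.619263  0.2126696 0.143    ]
slots far [0.52769484 0.2498192  0.13      ] [0.60655268 0.26748712 0.13      ] 0.08081283917672495 12.628442838478785
[0.5389497  0.19905181 0.13      ] [0.61780754 0.21671973 0.13      ]
```

Request:
{"api": "step_arm", "payload": {
  "fingers": [-1,-1,-1,-1,-1,-1,-1],
  "dp": [
    [6.5,-5.5,0],
    [0,0,20],
    [0,0,25],
    [0,0,15],
    [0,0,5],
    [0,0,0],
    [0,0,0]
  ],
  "twist": [
    [0,0,0],
    [0,0,0],
    [0,0,0],
    [0,0,0],
    [0,0,0],
    [0,0,0],
    [0,0,0]
  ]
}}

```text
time: 2.95
position: [0.5378, 0.1988, 0.2385]
tcp_rot: [180.0, -0.0, 102.7]
contact_force: [0.1, 0.4, 0.9]
opening: 0.003
```

```bash
python3 - <<'E'
from h import *
plan([.5415,.194,.231],102.5)
c=cap("wrist",2); crop(c,220,80,240,170,3.3,"wrist2c"); print(proj(c,[.5415,.194,.143]))
E
```

```text
in present axes dp mm [-5.5  2.6  7.5]
in goal axes dp mm [-5.5  2.6  7.5]
t 2.95 pos [0.5378 0.1988 0.2385] rot [ 1.7996e+02 -1.0000e-02  1.0265e+02] twist z 0.15 F [0.1 0.4 0.9] op 0.003
[325.06377394 253.78067682]
```

View pics/wrist2c.png

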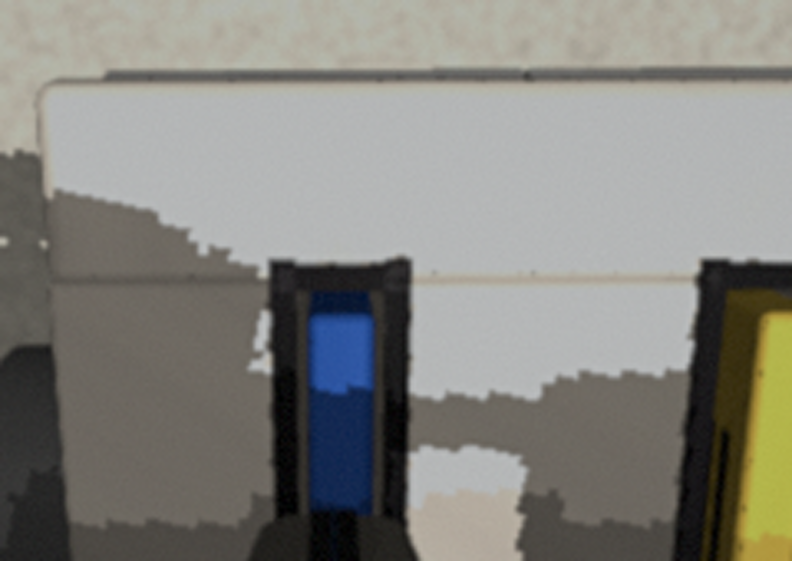

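```bash
python3 - <<'E'
from h import *
c=ld("wrist2")
P=lambda a,b:(220+a/3.3,80+b/3.3)
a=onz(c,*P(341,316),.143);b=onz(c,*P(343,505),.143)
u=np.array([np.sin(np.radians(12.5)),-np.cos(np.radians(12.5)),0]);print(a,b,a+.05*u)
print(proj(c,[.5378,.1988,.1505]))
plan((a+.05*u)[:2].tolist()+[.231],102.5)
E
```

```text
[0.52931181 0.24278246 0.143     ] [0.53767244 0.20762565 0.143     ] [0.54013379 0.19396765 0.143     ]
[321.03922113 251.13475361]
in present axes dp mm [-5.   0.7  8.1]
in goal axes dp mm [-5.   0.8  8.1]
t 3.0 pos [0.5383 0.1987 0.2391] rot [179.88   0.   102.63] twist z 0.13 F [ 0.4 -0.4  0.5] op 0.001
```

Request:
{"api": "step_arm", "payload": {
  "fingers": [-1,-1,-1,-1,-1,-1,-1],
  "dp": [
    [-5,1,3],
    [0,0,4],
    [0,0,2],
    [0,0,2],
    [0,0,2],
    [0,0,0],
    [0,0,0]
  ],
  "twist": [
    [0,0,0],
    [0,0,0],
    [0,0,0],
    [0,0,0],
    [0,0,0],
    [0,0,0],
    [0,0,0]
  ]
}}

```text
time: 3.58
position: [0.5413, 0.1929, 0.2261]
tcp_rot: [179.8, 0.1, 102.6]
contact_force: [0.1, -1.5, 5.9]
opening: 0.002
```

Request:
{"api": "step_arm", "payload": {
  "fingers": [-1,-1,-1,-1,-1],
  "dp": [
    [0,0,2],
    [0,0,2],
    [0,0,1],
    [0,0,0],
    [0,0,0]
  ],
  "twist": [
    [0,0,0],
    [0,0,0],
    [0,0,0],
    [0,0,0],
    [0,0,0]
  ]
}}

```text
time: 4.0
position: [0.5414, 0.1929, 0.2212]
tcp_rot: [179.8, 0.1, 102.6]
contact_force: [0.1, -1.1, 6.3]
opening: 0.004
```

Request:
{"api": "step_arm", "payload": {
  "fingers": [-1,-1,-1,-1,-1,-1,-1,-1,-1],
  "dp": [
    [0,0,0.7],
    [0,0,0],
    [0,0,-15],
    [0,0,-25],
    [0,0,-30],
    [0,0,-20],
    [0,0,0],
    [0,0,0],
    [0,0,0]
  ],
  "twist": [
    [0,0,0],
    [0,0,0],
    [0,0,0],
    [0,0,0],
    [0,0,0],
    [0,0,0],
    [0,0,0],
    [0,0,0],
    [0,0,0]
  ]
}}

```text
time: 4.75
position: [0.5397, 0.1931, 0.3074]
tcp_rot: [-179.9, -0.0, 102.6]
contact_force: [-0.1, -0.5, -0.6]
opening: 0.003
```

```bash
python3 - <<'E'
from h import *
plan([.540,.194,.240],102.5)
c=cap("side",3); crop(c,170,100,170,120,4.5,"side3")
E
```

```text
in present axes dp mm [ 0.8  0.5 67.4]
in goal axes dp mm [ 0.8  0.5 67.4]
t 4.75 pos [0.5397 0.1931 0.3074] rot [-1.7986e+02 -2.0000e-02  1.0257e+02] twist z 0.07 F [-0.1 -0.5 -0.6] op 0.003
```

View pics/side3.png

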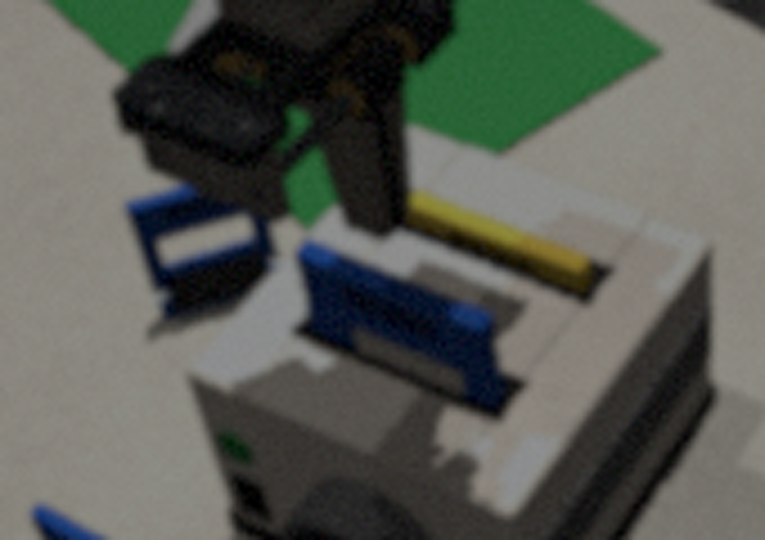

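Request:
{"api": "step_arm", "payload": {
  "fingers": [0,0,0,0,0,0,0,0,0,0],
  "dp": [
    [0.5,0.5,0],
    [0,0,0],
    [0,0,0],
    [0,0,0],
    [0,0,10],
    [0,0,20],
    [0,0,20],
    [0,0,15],
    [0,0,0],
    [0,0,0]
  ],
  "twist": [
    [0,0,0],
    [0,0,0],
    [0,0,0],
    [0,0,0],
    [0,0,0],
    [0,0,0],
    [0,0,0],
    [0,0,0],
    [0,0,0],
    [0,0,0]
  ]
}}

```text
time: 5.63
position: [0.54, 0.1938, 0.2428]
tcp_rot: [-179.9, -0.0, 102.6]
contact_force: [0.0, -0.7, 0.9]
opening: 0.503
```

Request:
{"api": "step_arm", "payload": {
  "fingers": [0,-1,-1,-1,-1,-1,-1,-1],
  "dp": [
    [0,0,2.5],
    [0,0,0],
    [0,0,0],
    [0,0,0],
    [0,0,0],
    [0,0,0],
    [0,0,0],
    [0,0,0]
  ],
  "twist": [
    [0,0,0],
    [0,0,0],
    [0,0,0],
    [0,0,0],
    [0,0,0],
    [0,0,0],
    [0,0,0],
    [0,0,0]
  ],
  "force": 30
}}

```text
time: 6.3
position: [0.5408, 0.1939, 0.2418]
tcp_rot: [180.0, 0.0, 102.6]
contact_force: [0.5, -0.3, 1.6]
opening: 0.127
```

Request:
{"api": "step_arm", "payload": {
  "fingers": [-1,-1,-1,-1,-1,-1,-1,-1],
  "dp": [
    [0,0,-5],
    [0,0,-10],
    [0,0,-15],
    [0,0,-20],
    [0,0,-20],
    [0,0,-20],
    [0,0,-10],
    [0,0,0]
  ],
  "twist": [
    [0,0,0],
    [0,0,0],
    [0,0,0],
    [0,0,0],
    [0,0,0],
    [0,0,0],
    [0,0,0],
    [0,0,0]
  ]
}}

```text
time: 6.97
position: [0.5417, 0.194, 0.345]
tcp_rot: [179.7, 0.0, 102.6]
contact_force: [1.3, -0.5, -1.6]
opening: 0.124
```

```bash
python3 - <<'E'
from h import *
plan([.540,.194,.340],75.6)
c=cap("side",4); cv2.imwrite("pics/side4.png",c["pixels"][:,:,::-1])
g=hk(-.14); print(g); plan([g[0],g[1],.34],75.6)
# cup position in side
from h import *
s=ld("side0"); print("cup top",onz(s,292,285,.095))
E
```

```text
in present axes dp mm [ 0.3 -1.7  5. ]
in goal axes dp mm [-0.5 -1.6  5. ]
t 6.97 pos [0.5417 0.194  0.345 ] rot [1.7967e+02 3.0000e-02 1.0258e+02] twist z 26.98 F [ 1.3 -0.5 -1.6] op 0.124
[ 0.40039836 -0.22018342]
in present axes dp mm [-373.5 -227.5    2.8]
in goal axes dp mm [-436.1  -33.3    2.8]
t 7.02 pos [0.5411 0.1939 0.3428] rot [1.7985e+02 2.0000e-02 1.0258e+02] twist z 26.98 F [-0.6 -0.1 -2. ] op 0.132
cup top [ 0.42143466 -0.00906026  0.095     ]
```

View pics/side4.png

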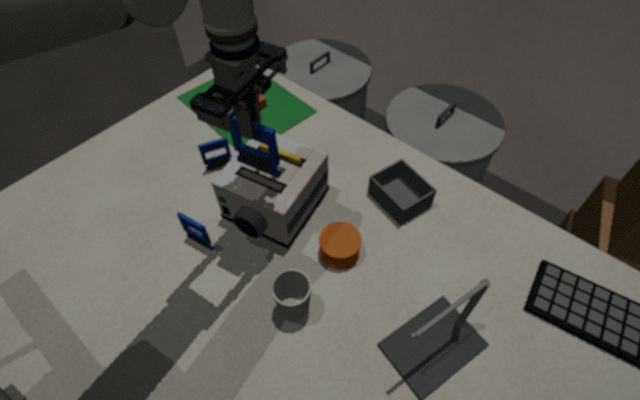

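Request:
{"api": "step_arm", "payload": {
  "fingers": [-1,-1,-1,-1,-1,-1,-1,-1,-1,-1,-1,-1],
  "dp": [
    [0,0,0],
    [0,0,0],
    [0,0,0],
    [0,0,0],
    [0,0,0],
    [-10,-1,0],
    [-20,-2,0],
    [-28,-2,0],
    [-32,-2,0],
    [-32,-2,0],
    [-32,-2,0],
    [-32,-2,0]
  ],
  "twist": [
    [0,0,4],
    [0,0,6],
    [0,0,6],
    [0,0,6],
    [0,0,5],
    [0,0,0],
    [0,0,0],
    [0,0,0],
    [0,0,0],
    [0,0,0],
    [0,0,0],
    [0,0,0]
  ]
}}

```text
time: 8.02
position: [0.4802, 0.0154, 0.3402]
tcp_rot: [-179.9, 0.0, 75.8]
contact_force: [0.0, -0.8, -1.9]
opening: 0.127
```

Request:
{"api": "step_arm", "payload": {
  "fingers": [-1,-1,-1,-1,-1,-1,-1,-1,-1,-1,-1,-1],
  "dp": [
    [-32,-3,0],
    [-32,-3,0],
    [-32,-3,0],
    [-32,-3,0],
    [-32,-3,0],
    [-28,-2,0],
    [-20,-2,0],
    [-10,-1,0],
    [0,0,0],
    [0,0,0],
    [0,0,0],
    [0,0,0]
  ],
  "twist": [
    [0,0,0],
    [0,0,0],
    [0,0,0],
    [0,0,0],
    [0,0,0],
    [0,0,0],
    [0,0,0],
    [0,0,0],
    [0,0,0],
    [0,0,0],
    [0,0,0],
    [0,0,0]
  ]
}}

```text
time: 9.02
position: [0.4084, -0.1881, 0.3413]
tcp_rot: [-180.0, -0.0, 75.7]
contact_force: [-0.3, -0.2, -2.2]
opening: 0.129
```

```bash
python3 - <<'E'
from h import *
g=hk(-.14); plan([g[0],g[1],.306],75.6)
for n in("side","scene"):
    c=cap(n,5); cv2.imwrite(f"pics/{n}5.png",c["pixels"][:,:,::-1])
    if n=="side": crop(c,330,200,160,120,5,"side5c")
    else: crop(c,120,140,160,120,5,"scene5c")
E
```

```text
in present axes dp mm [-33.1   0.2  35.3]
in goal axes dp mm [-33.1   0.2  35.3]
t 9.02 pos [ 0.4084 -0.1881  0.3413] rot [-1.7998e+02 -3.0000e-02  7.5710e+01] twist z 0.11 F [-0.3 -0.2 -2.2] op 0.129
```

View pics/side5.png

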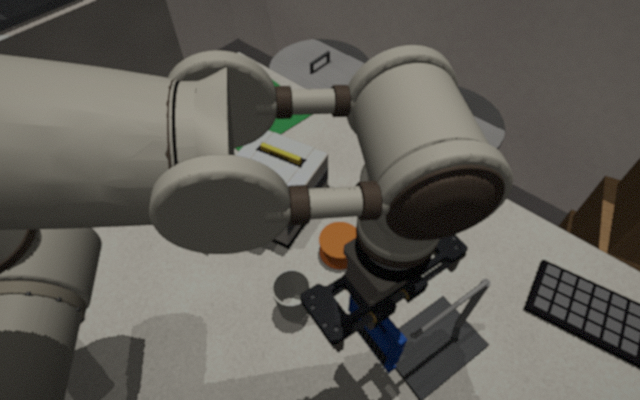

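View pics/scene5c.png

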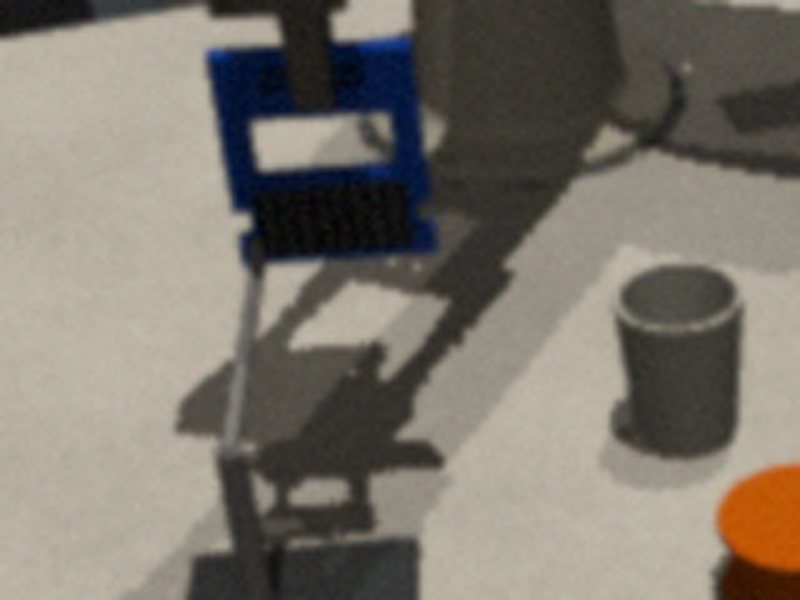

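Request:
{"api": "step_arm", "payload": {
  "fingers": [-1,-1,-1,-1,-1,-1,-1,-1,-1],
  "dp": [
    [-6,0,0],
    [-12,0,4],
    [-10,0,8],
    [-5,0,10],
    [0,0,9],
    [0,0,4],
    [0,0,0],
    [0,0,0],
    [0,0,0]
  ],
  "twist": [
    [0,0,0],
    [0,0,0],
    [0,0,0],
    [0,0,0],
    [0,0,0],
    [0,0,0],
    [0,0,0],
    [0,0,0],
    [0,0,0]
  ]
}}

```text
time: 9.87
position: [0.4001, -0.2211, 0.3068]
tcp_rot: [180.0, 0.0, 75.6]
contact_force: [0.1, 0.2, -1.7]
opening: 0.13
```

```bash
python3 - <<'E'
from h import *
g=hk(-.14); plan([g[0],g[1],.306],75.6)
c=cap("scene",6); crop(c,120,130,110,110,5.4,"scene6c")
from bench import ctrl
p=ctrl.sense()["position"]; a=np.radians(HY); v=np.array([-np.sin(a),np.cos(a)])
q=hk(-.14)
for n,y,z in(("winTL",-.035,.208),("winTR",.035,.208),("winBL",-.035,.174),("winBR",.035,.174)):
    w=[*(p[:2]+y*v),p[2]-.1208+z-.185]; print(n,(proj(c,w)-[120,130])*5.4)
print("tip",(proj(c,[*hk(-.091),.2])-[120,130])*5.4)
E
```

```text
in present axes dp mm [0.9 0.1 0.8]
in goal axes dp mm [0.9 0.1 0.8]
t 9.87 pos [ 0.4001 -0.2211  0.3068] rot [1.7997e+02 1.0000e-02 7.5600e+01] twist z 0.0 F [ 0.1  0.2 -1.7] op 0.13
winTL [201.74543306 246.86075985]
winTR [352.6408233  236.77507936]
winBL [213.47793116 307.79153577]
winBR [362.06256231 297.43897153]
tip [273.59905458 312.40658217]
```

View pics/scene6c.png

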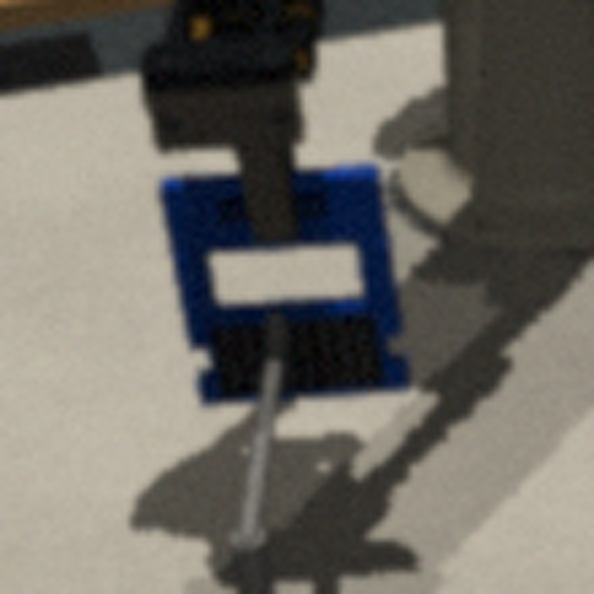

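Request:
{"api": "step_arm", "payload": {
  "fingers": [-1,-1,-1,-1,-1,-1,-1,-1,-1,-1,-1,-1],
  "dp": [
    [1,6,0],
    [0,12,0],
    [0,18,0],
    [0,20,0],
    [0,20,0],
    [0,20,0],
    [0,20,0],
    [0,20,0],
    [0,18,0],
    [0,11,0],
    [0,5,0],
    [0,0,0]
  ],
  "twist": [
    [0,0,0],
    [0,0,0],
    [0,0,0],
    [0,0,0],
    [0,0,0],
    [0,0,0],
    [0,0,0],
    [0,0,0],
    [0,0,0],
    [0,0,0],
    [0,0,0],
    [0,0,0]
  ]
}}

```text
time: 10.92
position: [0.5657, -0.2625, 0.3063]
tcp_rot: [180.0, -0.0, 75.6]
contact_force: [-0.8, 0.3, -2.7]
opening: 0.129
```

Request:
{"api": "step_arm", "payload": {
  "fingers": [-1,-1,-1],
  "dp": [
    [0,0,0],
    [0,0,0],
    [0,0,0]
  ],
  "twist": [
    [0,0,0],
    [0,0,0],
    [0,0,0]
  ]
}}

```text
time: 11.17
position: [0.5643, -0.2624, 0.3067]
tcp_rot: [-180.0, 0.0, 75.6]
contact_force: [-0.0, -0.8, -1.9]
opening: 0.128
```

```bash
python3 - <<'E'
from h import *
g=hk(.03); plan([g[0],g[1],.288],75.6)
c=cap("scene",7); crop(c,120,130,110,110,5.4,"scene7c")
c=cap("side",7); crop(c,370,220,130,110,5.4,"side7c")
E
```

```text
in present axes dp mm [ 0.1  0.7 18.7]
in goal axes dp mm [ 0.1  0.7 18.7]
t 11.17 pos [ 0.5643 -0.2624  0.3067] rot [-180.      0.     75.57] twist z -0.03 F [-0.  -0.8 -1.9] op 0.128
```

View pics/scene7c.png

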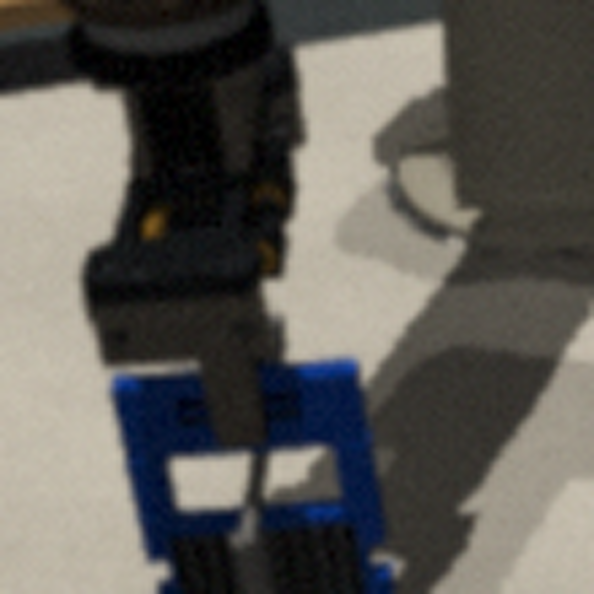

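View pics/side7c.png

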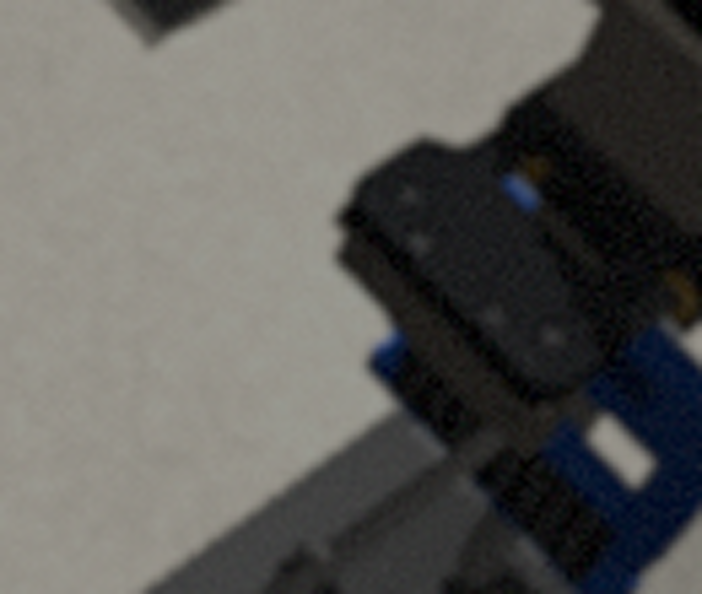

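Request:
{"api": "step_arm", "payload": {
  "fingers": [-1,-1,-1,-1,-1,-1,-1,-1],
  "dp": [
    [0,0,3],
    [0,0,5],
    [0,0,4],
    [0,0,3],
    [0,0,2],
    [0,0,1],
    [0,0,0],
    [0,0,0]
  ],
  "twist": [
    [0,0,0],
    [0,0,0],
    [0,0,0],
    [0,0,0],
    [0,0,0],
    [0,0,0],
    [0,0,0],
    [0,0,0]
  ]
}}

```text
time: 11.93
position: [0.5648, -0.2626, 0.2886]
tcp_rot: [180.0, 0.0, 75.6]
contact_force: [-0.8, -0.1, -2.3]
opening: 0.126
```

Request:
{"api": "step_arm", "payload": {
  "fingers": [-1,-1,-1],
  "dp": [
    [0,0,1],
    [0,0,0],
    [0,0,0]
  ],
  "twist": [
    [0,0,0],
    [0,0,0],
    [0,0,0]
  ]
}}

```text
time: 12.18
position: [0.5649, -0.2626, 0.2878]
tcp_rot: [180.0, 0.0, 75.6]
contact_force: [0.3, 0.2, -1.1]
opening: 0.13
```

Request:
{"api": "step_arm", "payload": {
  "fingers": [-1,-1,-1,-1],
  "dp": [
    [0,0,1],
    [0,0,0],
    [0,0,0],
    [0,0,0]
  ],
  "twist": [
    [0,0,0],
    [0,0,0],
    [0,0,0],
    [0,0,0]
  ]
}}

```text
time: 12.52
position: [0.5649, -0.2626, 0.2876]
tcp_rot: [179.9, 0.0, 75.6]
contact_force: [-1.9, 1.5, 5.4]
opening: 0.126
```

Request:
{"api": "step_arm", "payload": {
  "fingers": [-1,-0.5,-0.5,-0.5,-0.5],
  "dp": [
    [0,0,-0.7],
    [0,0,0],
    [0,0,0],
    [0,0,0],
    [0,0,0]
  ],
  "twist": [
    [0,0,0],
    [0,0,0],
    [0,0,0],
    [0,0,0],
    [0,0,0]
  ]
}}

```text
time: 12.93
position: [0.5647, -0.2625, 0.2867]
tcp_rot: [-180.0, -0.0, 75.6]
contact_force: [0.2, -0.1, 0.1]
opening: 0.249
```

Request:
{"api": "step_arm", "payload": {
  "fingers": [-0.5,-0.5,-0.5,-0.5,-0.5,-0.5,-0.5,-0.5],
  "dp": [
    [0,0,-3],
    [0,0,-6],
    [0,0,-10],
    [0,0,-15],
    [0,0,-20],
    [0,0,-20],
    [0,0,0],
    [0,0,0]
  ],
  "twist": [
    [0,0,0],
    [0,0,0],
    [0,0,0],
    [0,0,0],
    [0,0,0],
    [0,0,0],
    [0,0,0],
    [0,0,0]
  ]
}}

```text
time: 13.6
position: [0.5653, -0.2629, 0.3632]
tcp_rot: [179.8, 0.1, 75.6]
contact_force: [0.6, 0.1, 0.4]
opening: 0.252
```

```bash
python3 - <<'E'
from h import *
plan([.618,.212,.362],102.5)
c=cap("scene",8); crop(c,120,130,110,110,5.4,"scene8c")
E
```

```text
in present axes dp mm [473.1 -67.2   1.2]
in goal axes dp mm [452.2 154.3   1.2]
t 13.6 pos [ 0.5653 -0.2629  0.3632] rot [1.7979e+02 8.0000e-02 7.5580e+01] twist z -26.92 F [0.6 0.1 0.4] op 0.252
```

View pics/scene8c.png

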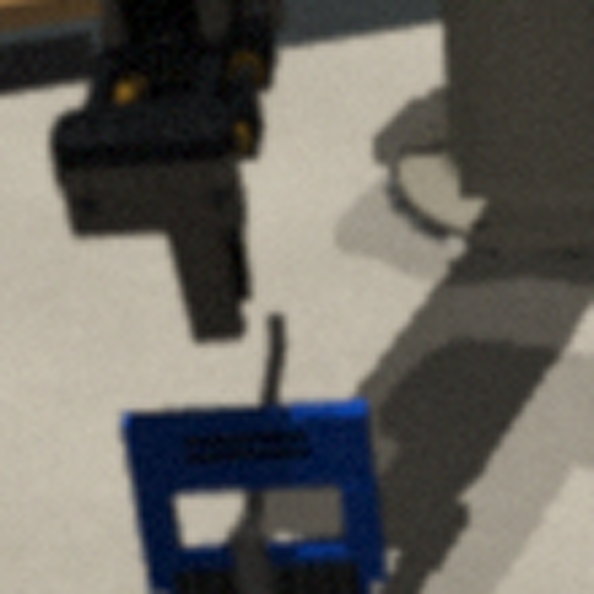

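Request:
{"api": "step_arm", "payload": {
  "fingers": [-1,-1,-1,-1,-1,-1,-1,-1,-1,-1,-1,-1],
  "dp": [
    [15,-2,0],
    [30,-4,0],
    [34,-5,0],
    [34,-5,0],
    [34,-5,0],
    [34,-5,0],
    [34,-5,0],
    [34,-5,0],
    [34,-5,0],
    [34,-5,0],
    [34,-5,0],
    [34,-5,0]
  ],
  "twist": [
    [0,0,0],
    [0,0,0],
    [0,0,0],
    [0,0,0],
    [0,0,0],
    [0,0,0],
    [0,0,0],
    [0,0,0],
    [0,0,0],
    [0,0,0],
    [0,0,0],
    [0,0,0]
  ]
}}

```text
time: 14.65
position: [0.6052, 0.1271, 0.3595]
tcp_rot: [-179.8, 0.0, 75.6]
contact_force: [0.3, -0.2, 1.0]
opening: 0.007
```

Request:
{"api": "step_arm", "payload": {
  "fingers": [-1,-1,-1,-1,-1,-1,-1,-1,-1,-1,-1,-1],
  "dp": [
    [34,-5,0],
    [30,-5,0],
    [18,-3,0],
    [6,-2,0],
    [0,0,0],
    [0,0,10],
    [0,0,20],
    [0,0,20],
    [0,0,10],
    [0,0,0],
    [0,0,0],
    [0,0,0]
  ],
  "twist": [
    [0,0,0],
    [0,0,0],
    [0,0,0],
    [0,0,0],
    [0,0,-6],
    [0,0,-7],
    [0,0,-7],
    [0,0,-7],
    [0,0,0],
    [0,0,0],
    [0,0,0],
    [0,0,0]
  ]
}}

```text
time: 15.65
position: [0.6141, 0.2132, 0.3025]
tcp_rot: [179.9, 0.0, 102.4]
contact_force: [-0.0, -0.3, 0.3]
opening: 0.006
```

```bash
python3 - <<'E'
from h import *
plan([.618,.2115,.240],102.5)
c=cap("wrist",9); crop(c,220,80,240,170,3.3,"wrist9c")
for s,ce,r in blobs(c,"yellow")[0]: print(s,ce.round(1))
E
```

```text
in present axes dp mm [-2.5  3.4 62.5]
in goal axes dp mm [-2.5  3.4 62.5]
t 15.65 pos [0.6141 0.2132 0.3025] rot [1.7990e+02 1.0000e-02 1.0245e+02] twist z -0.05 F [-0.  -0.3  0.3] op 0.006
[ 317  153   16   83 1184] [325.  191.7]
```

View pics/wrist9c.png

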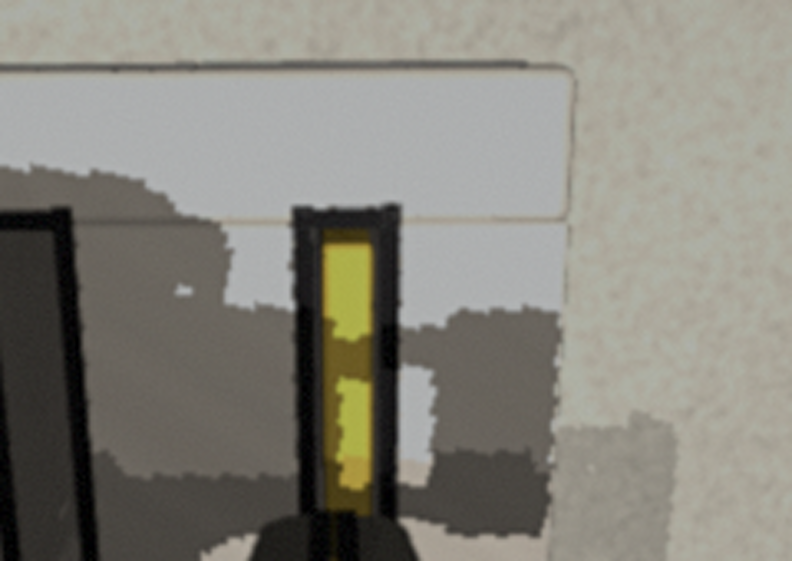

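```bash
python3 - <<'E'
from h import *
c=ld("wrist9")
P=lambda a,b:(220+a/3.3,80+b/3.3)
a=onz(c,*P(348,243),.143);b=onz(c,*P(348.5,500),.143)
u=np.array([np.sin(np.radians(12.5)),-np.cos(np.radians(12.5)),0]);print(a,b,a+.05*u)
g=a+.05*u
plan([g[0],g[1],.240],102.5)
E
```

```text
[0.60741461 0.26110561 0.143     ] [0.62185648 0.19755178 0.143     ] [0.61823659 0.21229081 0.143     ]
in present axes dp mm [-1.8  3.6 62.8]
in goal axes dp mm [-1.8  3.6 62.8]
t 15.7 pos [0.6143 0.2132 0.3028] rot [1.7986e+02 1.0000e-02 1.0248e+02] twist z -0.02 F [-1.  -0.3  1. ] op 0.002
```

Request:
{"api": "step_arm", "payload": {
  "fingers": [-1,-1,-1,-1,-1,-1,-1,-1],
  "dp": [
    [-2,3.5,10],
    [0,0,20],
    [0,0,20],
    [0,0,13],
    [0,0,4],
    [0,0,3],
    [0,0,0],
    [0,0,0]
  ],
  "twist": [
    [0,0,0],
    [0,0,0],
    [0,0,0],
    [0,0,0],
    [0,0,0],
    [0,0,0],
    [0,0,0],
    [0,0,0]
  ]
}}

```text
time: 16.37
position: [0.6182, 0.2122, 0.2324]
tcp_rot: [179.9, -0.0, 102.6]
contact_force: [-0.3, 0.2, 1.3]
opening: 0.006
```

Request:
{"api": "step_arm", "payload": {
  "fingers": [-1,-1,-1,-1,-1,-1,-1,-1],
  "dp": [
    [0,0,2],
    [0,0,2],
    [0,0,2],
    [0,0,2],
    [0,0,2],
    [0,0,1],
    [0,0,0],
    [0,0,0]
  ],
  "twist": [
    [0,0,0],
    [0,0,0],
    [0,0,0],
    [0,0,0],
    [0,0,0],
    [0,0,0],
    [0,0,0],
    [0,0,0]
  ]
}}

```text
time: 17.03
position: [0.6187, 0.2121, 0.2222]
tcp_rot: [179.8, 0.0, 102.6]
contact_force: [0.5, -0.5, 6.3]
opening: 0.003
```

Request:
{"api": "step_arm", "payload": {
  "fingers": [-1,-1,-1,-1,-1,-1,-1,-1,-1,-1],
  "dp": [
    [0,0,1.5],
    [0,0,0],
    [0,0,0],
    [0,0,-15],
    [0,0,-25],
    [0,0,-30],
    [0,0,-20],
    [0,0,0],
    [0,0,0],
    [0,0,0]
  ],
  "twist": [
    [0,0,0],
    [0,0,0],
    [0,0,0],
    [0,0,0],
    [0,0,0],
    [0,0,0],
    [0,0,0],
    [0,0,0],
    [0,0,0],
    [0,0,0]
  ]
}}

```text
time: 17.87
position: [0.6171, 0.212, 0.3072]
tcp_rot: [-179.9, -0.0, 102.6]
contact_force: [-0.3, 0.3, -0.5]
opening: 0.006
```

```bash
python3 - <<'E'
from h import *
plan([.618,.212,.2415],102.5)
c=cap("side",10); crop(c,170,100,170,120,4.5,"side10")
E
```

```text
in present axes dp mm [-0.2  0.9 65.7]
in goal axes dp mm [-0.2  0.9 65.7]
t 17.87 pos [0.6171 0.212  0.3072] rot [-1.7988e+02 -1.0000e-02  1.0258e+02] twist z 0.08 F [-0.3  0.3 -0.5] op 0.006
```

View pics/side10.png

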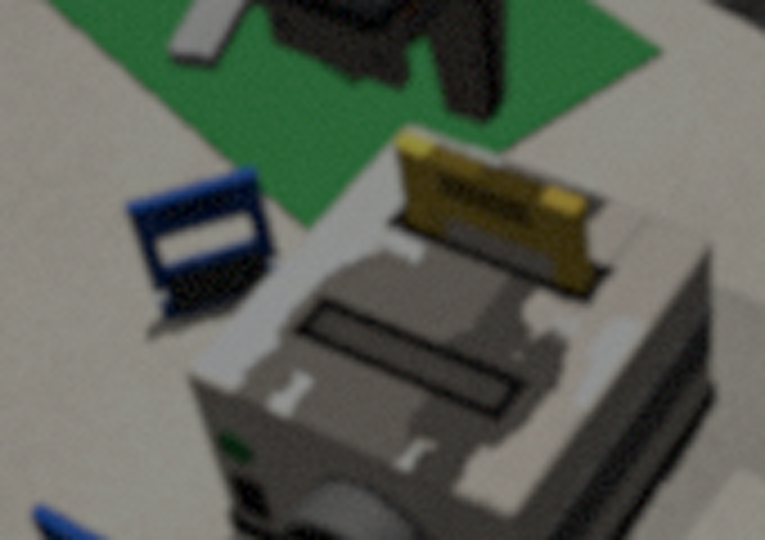

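Yellow has sprung up. Next I open the fingers, descend and grip.

Request:
{"api": "step_arm", "payload": {
  "fingers": [0,0,0,0,0,0,0,0,0,0,0],
  "dp": [
    [0,1,0],
    [0,0,0],
    [0,0,0],
    [0,0,0],
    [0,0,10],
    [0,0,20],
    [0,0,20],
    [0,0,12],
    [0,0,5],
    [0,0,0],
    [0,0,0]
  ],
  "twist": [
    [0,0,0],
    [0,0,0],
    [0,0,0],
    [0,0,0],
    [0,0,0],
    [0,0,0],
    [0,0,0],
    [0,0,0],
    [0,0,0],
    [0,0,0],
    [0,0,0]
  ]
}}

```text
time: 18.83
position: [0.6189, 0.2123, 0.2422]
tcp_rot: [180.0, 0.0, 102.6]
contact_force: [0.5, 0.5, 0.5]
opening: 0.502
```

Request:
{"api": "step_arm", "payload": {
  "fingers": [-1,-1,-1,-1,-1,-1,-1],
  "dp": [
    [0,0,0],
    [0,0,0],
    [0,0,0],
    [0,0,0],
    [0,0,0],
    [0,0,0],
    [0,0,0]
  ],
  "twist": [
    [0,0,0],
    [0,0,0],
    [0,0,0],
    [0,0,0],
    [0,0,0],
    [0,0,0],
    [0,0,0]
  ],
  "force": 30
}}

```text
time: 19.42
position: [0.6187, 0.2123, 0.242]
tcp_rot: [180.0, 0.0, 102.6]
contact_force: [0.6, -0.5, 2.0]
opening: 0.127
```

Request:
{"api": "step_arm", "payload": {
  "fingers": [-1,-1,-1,-1,-1,-1,-1,-1,-1],
  "dp": [
    [0,0,-5],
    [0,0,-10],
    [0,0,-15],
    [0,0,-20],
    [0,0,-20],
    [0,0,-20],
    [0,0,-10],
    [0,0,0],
    [0,0,0]
  ],
  "twist": [
    [0,0,0],
    [0,0,0],
    [0,0,0],
    [0,0,0],
    [0,0,0],
    [0,0,0],
    [0,0,0],
    [0,0,0],
    [0,0,0]
  ]
}}

```text
time: 20.17
position: [0.6187, 0.2123, 0.3419]
tcp_rot: [180.0, 0.0, 102.6]
contact_force: [0.1, 1.0, -2.4]
opening: 0.131
```

```bash
python3 - <<'E'
from h import *
g=hk(-.14); plan([g[0],g[1],.34],75.6)
c=cap("side",11); crop(c,150,60,200,150,4,"side11")
E
```

```text
in present axes dp mm [-374.6 -307.2    1.9]
in goal axes dp mm [-473.2 -103.9    1.9]
t 20.17 pos [0.6187 0.2123 0.3419] rot [1.7996e+02 1.0000e-02 1.0258e+02] twist z 26.98 F [ 0.1  1.  -2.4] op 0.131
```

View pics/side11.png

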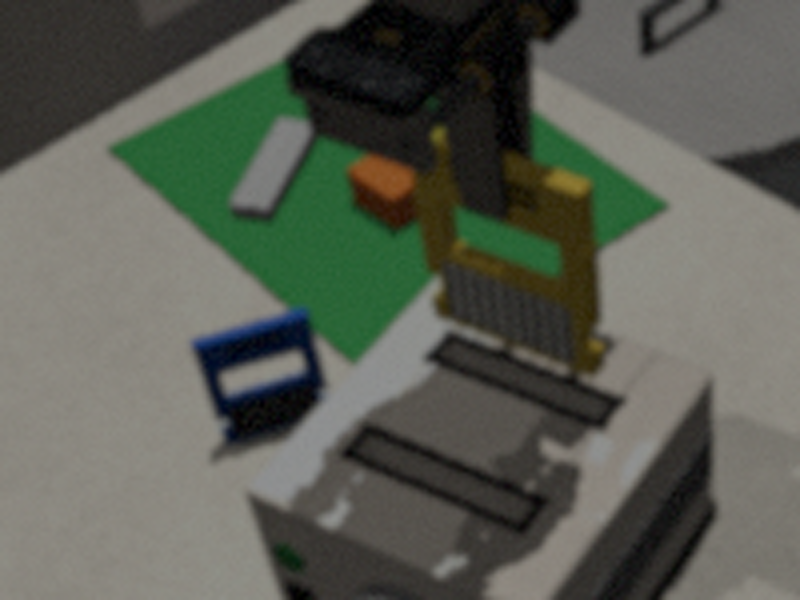

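Request:
{"api": "step_arm", "payload": {
  "fingers": [-1,-1,-1,-1,-1,-1,-1,-1,-1,-1,-1,-1],
  "dp": [
    [0,0,0],
    [0,0,0],
    [0,0,0],
    [0,0,0],
    [0,0,0],
    [-10,-4,0],
    [-20,-6,0],
    [-28,-8,0],
    [-32,-8,0],
    [-32,-8,0],
    [-32,-8,0],
    [-32,-8,0]
  ],
  "twist": [
    [0,0,4],
    [0,0,6],
    [0,0,6],
    [0,0,6],
    [0,0,5],
    [0,0,0],
    [0,0,0],
    [0,0,0],
    [0,0,0],
    [0,0,0],
    [0,0,0],
    [0,0,0]
  ]
}}

```text
time: 21.22
position: [0.5222, 0.0436, 0.3396]
tcp_rot: [-179.8, 0.0, 75.6]
contact_force: [0.4, -0.2, -1.5]
opening: 0.131
```

Request:
{"api": "step_arm", "payload": {
  "fingers": [-1,-1,-1,-1,-1,-1,-1,-1,-1,-1,-1,-1],
  "dp": [
    [-32,-8,0],
    [-32,-8,0],
    [-32,-8,0],
    [-32,-8,0],
    [-32,-8,0],
    [-32,-8,0],
    [-28,-5,0],
    [-20,-3,0],
    [-10,-1,0],
    [0,0,0],
    [0,0,0],
    [0,0,0]
  ],
  "twist": [
    [0,0,0],
    [0,0,0],
    [0,0,0],
    [0,0,0],
    [0,0,0],
    [0,0,0],
    [0,0,0],
    [0,0,0],
    [0,0,0],
    [0,0,0],
    [0,0,0],
    [0,0,0]
  ]
}}

```text
time: 22.22
position: [0.4067, -0.1823, 0.3412]
tcp_rot: [-180.0, -0.1, 75.6]
contact_force: [0.3, 0.8, -3.0]
opening: 0.13
```

```bash
python3 - <<'E'
from h import *
g=hk(-.14); plan([g[0],g[1],.306],75.6)
E
```

```text
in present axes dp mm [-38.3   3.3  35.2]
in goal axes dp mm [-38.3   3.3  35.2]
t 22.22 pos [ 0.4067 -0.1823  0.3412] rot [-1.7995e+02 -6.0000e-02  7.5640e+01] twist z 0.04 F [ 0.3  0.8 -3. ] op 0.13
```

Request:
{"api": "step_arm", "payload": {
  "fingers": [-1,-1,-1,-1,-1,-1,-1,-1,-1],
  "dp": [
    [-6,1,0],
    [-13,1,4],
    [-13,1,8],
    [-6,0,10],
    [0,0,9],
    [0,0,4],
    [0,0,0],
    [0,0,0],
    [0,0,0]
  ],
  "twist": [
    [0,0,0],
    [0,0,0],
    [0,0,0],
    [0,0,0],
    [0,0,0],
    [0,0,0],
    [0,0,0],
    [0,0,0],
    [0,0,0]
  ]
}}

```text
time: 22.97
position: [0.4001, -0.2206, 0.3071]
tcp_rot: [180.0, 0.0, 75.6]
contact_force: [-0.8, -0.4, -2.1]
opening: 0.126
```

```bash
python3 - <<'E'
from h import *
g=hk(-.03); plan([g[0],g[1],.306],75.6)
c=cap("scene",12); crop(c,120,130,110,110,5.4,"scene12c")
E
```

```text
in present axes dp mm [  0.4 110.1   1.1]
in goal axes dp mm [  0.5 110.1   1.1]
t 22.97 pos [ 0.4001 -0.2206  0.3071] rot [1.7996e+02 1.0000e-02 7.5620e+01] twist z 0.02 F [-0.8 -0.4 -2.1] op 0.126
```

View pics/scene12c.png

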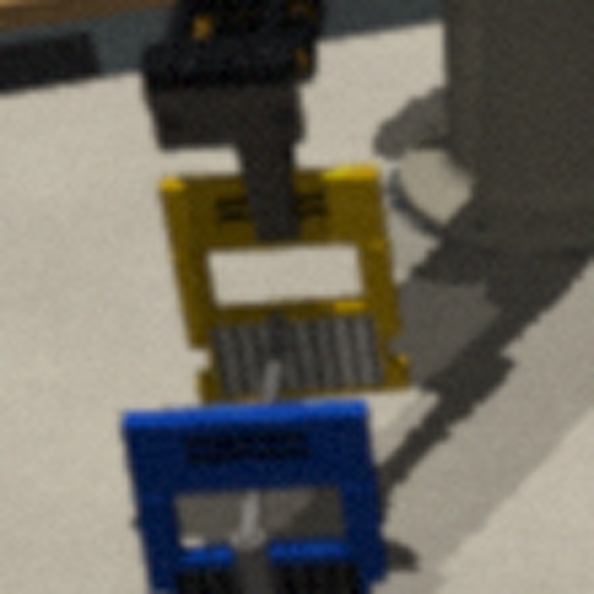

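Request:
{"api": "step_arm", "payload": {
  "fingers": [-1,-1,-1,-1,-1,-1,-1,-1,-1,-1,-1,-1],
  "dp": [
    [0.5,5,0],
    [0,10,0],
    [0,15,0],
    [0,16,0],
    [0,16,0],
    [0,16,0],
    [0,15,0],
    [0,10,0],
    [0,6,0],
    [0,1,0],
    [0,0,0],
    [0,0,0]
  ],
  "twist": [
    [0,0,0],
    [0,0,0],
    [0,0,0],
    [0,0,0],
    [0,0,0],
    [0,0,0],
    [0,0,0],
    [0,0,0],
    [0,0,0],
    [0,0,0],
    [0,0,0],
    [0,0,0]
  ]
}}

```text
time: 24.02
position: [0.5063, -0.2476, 0.3067]
tcp_rot: [-180.0, -0.0, 75.6]
contact_force: [-0.1, 1.2, -2.0]
opening: 0.131
```

```bash
python3 - <<'E'
from h import *
g=hk(-.03); plan([g[0],g[1],.288],75.6)
c=cap("scene",13); crop(c,120,130,110,110,5.4,"scene13c")
E
```

```text
in present axes dp mm [ 0.3  0.6 18.7]
in goal axes dp mm [ 0.3  0.6 18.7]
t 24.02 pos [ 0.5063 -0.2476  0.3067] rot [-179.98   -0.     75.58] twist z -0.02 F [-0.1  1.2 -2. ] op 0.131
```

View pics/scene13c.png

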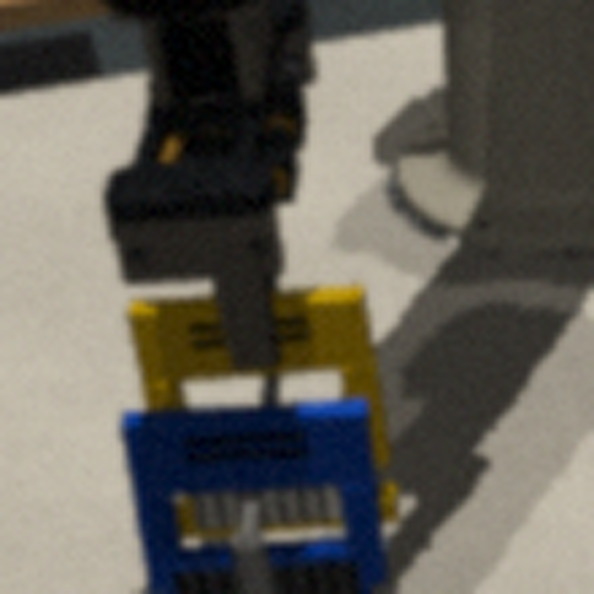

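The rod's dark front end shows inside the yellow window at about (270,385) in the crop. I lower it now.

Request:
{"api": "step_arm", "payload": {
  "fingers": [-1,-1,-1,-1,-1,-1,-1,-1,-1,-1],
  "dp": [
    [0,0,3],
    [0,0,5],
    [0,0,4],
    [0,0,3],
    [0,0,2],
    [0,0,1],
    [0,0,1],
    [0,0,0],
    [0,0,0],
    [0,0,0]
  ],
  "twist": [
    [0,0,0],
    [0,0,0],
    [0,0,0],
    [0,0,0],
    [0,0,0],
    [0,0,0],
    [0,0,0],
    [0,0,0],
    [0,0,0],
    [0,0,0]
  ]
}}

```text
time: 24.9
position: [0.5066, -0.2479, 0.2879]
tcp_rot: [180.0, 0.0, 75.6]
contact_force: [-1.1, 0.3, -1.6]
opening: 0.134
```

Request:
{"api": "step_arm", "payload": {
  "fingers": [-1,-1,-1,-1],
  "dp": [
    [0,0,1],
    [0,0,0],
    [0,0,0],
    [0,0,0]
  ],
  "twist": [
    [0,0,0],
    [0,0,0],
    [0,0,0],
    [0,0,0]
  ]
}}

```text
time: 25.23
position: [0.5066, -0.2479, 0.2877]
tcp_rot: [180.0, 0.0, 75.6]
contact_force: [-3.3, 1.9, 6.2]
opening: 0.128
```

Contact at the same height as for blue, with 6 N upward. I ease off and release.

Request:
{"api": "step_arm", "payload": {
  "fingers": [-1,-0.5,-0.5,-0.5,-0.5],
  "dp": [
    [0,0,-0.7],
    [0,0,0],
    [0,0,0],
    [0,0,0],
    [0,0,0]
  ],
  "twist": [
    [0,0,0],
    [0,0,0],
    [0,0,0],
    [0,0,0],
    [0,0,0]
  ]
}}

```text
time: 25.65
position: [0.5065, -0.2478, 0.2872]
tcp_rot: [180.0, -0.0, 75.6]
contact_force: [0.6, 0.3, -0.3]
opening: 0.251
```

Request:
{"api": "step_arm", "payload": {
  "fingers": [-0.5,-0.5,-0.5,-0.5,-0.5,-0.5,-0.5,-0.5,-0.5,-0.5],
  "dp": [
    [0,0,-3],
    [0,0,-6],
    [0,0,-10],
    [0,0,-15],
    [0,0,-20],
    [0,0,-20],
    [0,0,-20],
    [0,0,0],
    [0,0,0],
    [0,0,0]
  ],
  "twist": [
    [0,0,0],
    [0,0,0],
    [0,0,0],
    [0,0,0],
    [0,0,0],
    [0,0,0],
    [0,0,0],
    [0,0,0],
    [0,0,0],
    [0,0,0]
  ]
}}

```text
time: 26.48
position: [0.5063, -0.2476, 0.3807]
tcp_rot: [-180.0, -0.0, 75.6]
contact_force: [-0.5, 0.2, -0.3]
opening: 0.25
```

```bash
python3 - <<'E'
from h import *
plan([.5,-.2,.3],75.6)
c=cap("scene",14); crop(c,110,130,230,170,3.4,"scene14c")
for k in("blue","yellow"):
    for s,ce,r in blobs(c,k)[0]:
        if 130<ce[0]<210: print(k,s,ce)
for nm,x in(("b",.03),("y",-.03)):
    print(nm,"exp top mid",proj(c,[*hk(x),.228]),"seat-centre",proj(c,[*hk(x),.167]))
c=cap("side",14); cv2.imwrite("pics/side14.png",c["pixels"][:,:,::-1])
E
```

```text
in present axes dp mm [ 44.6 -18.   80.7]
in goal axes dp mm [ 44.6 -18.   80.7]
t 26.48 pos [ 0.5063 -0.2476  0.3807] rot [-1.7995e+02 -2.0000e-02  7.5580e+01] twist z -0.02 F [-0.5  0.2 -0.3] op 0.25
blue [143 204  48  47 867] [166.87658593 219.85351788]
blue [187 241   5   8  30] [189.36666667 244.96666667]
yellow [158 190  35  32 261] [180.13409962 197.74329502]
yellow [145 193  14  12  91] [150.56043956 197.23076923]
b exp top mid [164.19756517 205.53140415] seat-centre [168.33690174 227.19770001]
y exp top mid [166.65733145 191.40169767] seat-centre [170.5556201  212.57653809]
```

View pics/scene14c.png

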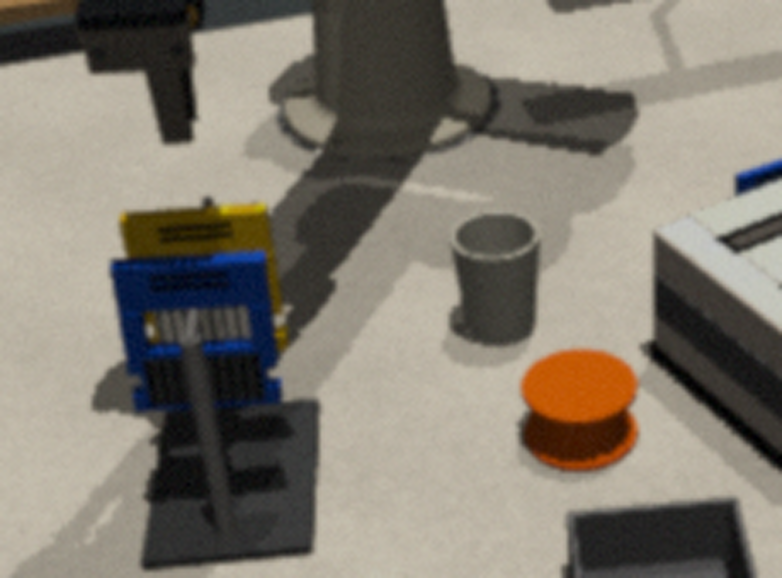

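View pics/side14.png

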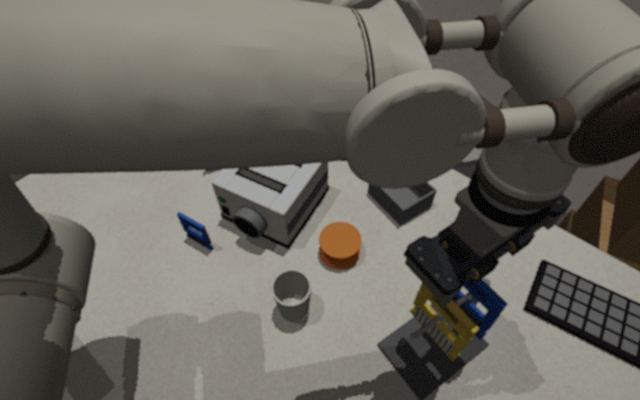

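Both hang on the rod with blue at the post side, and the cup, spool and bin look undisturbed. I wait a second and check that nothing moves.

Request:
{"api": "step_arm", "payload": {
  "fingers": [-0.5,-0.5,-0.5,-0.5,-0.5,-0.5,-0.5,-0.5,-0.5,-0.5,-0.5,-0.5],
  "dp": [
    [0,0,-10],
    [0,0,0],
    [0,0,0],
    [0,0,0],
    [0,0,0],
    [0,0,0],
    [0,0,0],
    [0,0,0],
    [0,0,0],
    [0,0,0],
    [0,0,0],
    [0,0,0]
  ],
  "twist": [
    [0,0,0],
    [0,0,0],
    [0,0,0],
    [0,0,0],
    [0,0,0],
    [0,0,0],
    [0,0,0],
    [0,0,0],
    [0,0,0],
    [0,0,0],
    [0,0,0],
    [0,0,0]
  ]
}}

```text
time: 27.58
position: [0.5065, -0.2478, 0.3914]
tcp_rot: [-180.0, -0.0, 75.6]
contact_force: [0.2, -0.7, -1.0]
opening: 0.247
```

```bash
python3 - <<'E'
from h import *
def pr(t):
    c=cap("scene",t)
    for k in("blue","yellow"):
        for s,ce,r in blobs(c,k)[0]:
            if 130<ce[0]<210: print(t,k,s,ce.round(2))
    return c["pixels"].astype(int)
a=pr(15);b=pr(16)
o=ld("scene0")["pixels"].astype(int)
d=np.abs(a-ld("scene14")["pixels"].astype(int)).max(2); print("hook area diff vs 1s ago",(d[190:270,140:200]>40).sum())
for n,(x0,x1,y0,y1) in dict(cup=(240,275,190,235),spool=(258,303,230,270),bin=(272,338,272,330)).items():
    print(n,"changed px vs start",(np.abs(a-o).max(2)[y0:y1,x0:x1]>40).sum())
from bench import job_done
job_done()
E
```

```text
15 blue [143 204  48  47 886] [166.72 219.88]
15 blue [188 241   4   8  29] [189.45 244.86]
15 yellow [159 190  34  32 261] [180.81 198.12]
15 yellow [145 193  13  12  86] [150.62 197.55]
16 blue [143 204  48  47 883] [166.67 219.84]
16 blue [187 241   5   8  30] [189.37 244.97]
16 yellow [145 190  48  32 354] [172.7  197.95]
hook area diff vs 1s ago 9
cup changed px vs start 0
spool changed px vs start 0
bin changed px vs start 0
the job is handed in; nothing more can be done
```

I unlatched both cassettes by pressing each down about 10 mm, pulled them out of the unit and hung them on the hook by their windows. Blue went on first, on the post side (about +30 mm along the stand's x). Yellow went in front of it at about -30 mm. The job was handed in at about 28 s on the robot clock, well under the 67 s limit; it returned no verdict.

**Last checks:**
- **At rest:** the scene pictures show both cassettes still on the rod over the last second. Only 9 noisy pixels changed around the hook, and the cassettes' positions repeated to within a pixel, apart from yellow's colour patch splitting differently around the rod.
- **Let go:** the gripper is about 100 mm above the cassettes and the measured tool force is about zero.
- **Other things:** cup, spool and bin show no pixel change since the start.

**Disagreement:** the fixed cameras and the wrist camera differed by about 4 mm on where the cassettes were. I used the wrist values, and both grasps closed on 12 mm as expected.

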